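# Open the filter box: press the snap tab, push the cover off its seat

## Task

The filter box on the printer desk needs its filter exposed. Press the snap tab all the way down with the fingertips, then push the released cover off its seat until it lies wholly on the parking rails beyond, with the filter fully uncovered. Do not lift the cover, leave it in the box, and do not disturb the spool, glue stick, scraper or bracket lying around.

Things in the scene. Friction and masses are not known exactly. Their poses are not given: they have to be found in the camera images.
- filter_box: Black plastic filter box fixed to the desk, 210 x 94 x 62 mm high. Origin: centre of its underside, on the desk. x: its length and the way the cover slides off; y: width; z up. Side walls (9.5 mm thick), rear wall and end stop rise to z 62 mm; between the side walls is a channel 75 mm wide, from the rear wall at x -98 to the end stop at x 99 mm.
- seat (a point): Centre of the seat under the cover: box x -53, y 0, z 56 mm; axes as the box's. The seat is a frame, box x -98 to -7 mm, round the filter well (x -86 to -20 mm, pale pleats in it). Beyond it, box x -7 to 99 mm, lie two parking rails along the side walls at z 54 mm, 2 mm lower than the seat, with a 44 mm wide deeper channel between them for the tab.
- cover: Grey plastic cover plate, 86 (x) x 72 (y) x 6 mm, 0.06 to 0.14 kg, loose on the seat. Origin: centre of its underside, at first near box x -53, z 56 mm; axes as the box's. A cross rib stands on it. The raised tab blocks its leading (+x) edge; once the tab is down it slides. Wholly on the parking rails when its origin is beyond box x 36 mm; it meets the end stop at x 56 mm.
- cover_rib (a point): Where to push, towards box +x: middle of the rear (-x) face of the cover's cross rib, at cover x 6, y 0, z 14 mm. The rib is 8 (x) x 56 (y) mm, 16 mm tall above the plate; this point is 8 mm above the plate. The plate behind the rib (cover x -43 to 6 mm) is free for the fingertips.
- tab_top (a point): Where to press, on top of the grey snap tab: tab top 36 (x) x 30 (y) mm, spanning box x -6 to 30 mm, just ahead of the cover's leading edge; this point is at box x 16, y 0 mm, on the tab's top surface, and moves down with it. Raised, the top is at box z 64 mm (2 mm above the cover plate); fully down, at 52 mm.
- tab (a joint): Travel of the snap tab straight down, m: 0 raised, 0.012 fully in. Moves against about 6 N of steady friction and stays where it is left (no spring back). Above 0.008 its top is below the cover's underside and the cover is released.
- spool: Bystander: small spool lying flat, 100 mm diameter, 42 mm high. Origin: centre of underside.
- glue_stick: Bystander: upright stick, 29 mm diameter, 88 mm high. Origin: centre of underside.
- scraper: Bystander: scraper about 200 mm long lying flat along its x. Origin: underside, near mid-length.
- bracket: Bystander: blue printed bracket, 50 x 40 x 40 mm. Origin: centre of underside.
There are look-alikes about, which are no part of the job. Several things have the shape of the cover; the one meant has the colours described above.

How it is judged:
By the outcome, as a careful person would: the job done as asked, in the order asked, and still so for the second after the job is handed in, with the robot touching nothing.
It also fails if it takes over 38 s, if anything falls off the work surface, if the arm or the gripper's body presses on something with over 40 N, if the wrist force passes 120 N, or if a joint passes its speed limit or range.

## Robot

A 6-joint arm with a two-finger parallel gripper is mounted at the origin on the work surface. World frame = base frame: x ahead of the robot, y to its left, z up, the work surface at z = 0. Lengths are in m, angles in rad, forces in N, time in s.
With the tool pointing down it reaches from about 0.3 to 0.775 m from the base axis. Payload 14.6 kg.
Tool frame: the origin (TCP) lies midway between the tips of the shut fingers; the grasp point (between the pads) lies 19 mm behind it (grasp_offset is the distance from the TCP to the grasp point, in m); z points along the fingers, y is the line along which they close (so a half turn about z gives the same grasp; the last joint's range is limited). The gripper opens to 94 mm and grips with 3 to 60 N. Pads are 16 mm wide; open, the fingers measure 119 mm over their backs; the gripper's body (75 mm by 177 mm) begins 78 mm behind the grasp point.
Start: joints at [1.275, 0.3, 1.521, -0, 1.321, -0.067], TCP at [0.125, 0.536, 0.205] pointing down, gripper open.
Joint ranges: [-3.03, 3.03], [-0.79, 2.21], [0.23, 2.52], [-1.04, 4.18], [0, 3.07], [-2.55, 2.55]. Speed limits (rad/s): [2.22, 2.22, 2.57, 3.14, 3.14, 3.14].

## Interface

Orientations are given as [roll, pitch, yaw] about the fixed x, y, z axes, in that order (R = Rz(yaw) Ry(pitch) Rx(roll)).
In Python, from station import * gives the robot as it stands. The module is installed in compiled form; this text tells all that it offers.
- The arm moves only by the tool send_rows, never from a script. Its argument "rows" is a list of rows, each an object of numbers: "dx", "dy", "dz": the shift along the tool's x, y, z in mm; "roll": the turn about the tool's z in degrees; "jaw": the closure, from -1 (fully open) to 1 (shut). In form: [{"dx": .., "dy": .., "dz": .., "roll": .., "jaw": ..}, ...]. A call has 1 to 12 rows; each row shifts and turns the commanded pose from where the row before left it, along the tool's axes as they then stand; what a row does not reach is not made up. A row lasts 1/12 s, in which the tool goes at most 41.7 mm and 7.16 degrees, less where a joint would pass 70% of its speed; a pose out of reach is approached as far as the arm can. A call is refused whole if a number of a shift passes 41.7 or a number of a turn 7.16, either way. A call with a gripper value outside its range is refused whole. The fingers move at their own pace and stop on an object; "force" is the grip in N (left out, the last holds). Time passes only in rows, so rows that do not move let the fingers close. It gives the time, the measured TCP pose, the force, the opening and the grip force at its end, in the units of the state.
- get_obs(): the state, without advancing time (a new reading comes with each control period).
- camera(name): name is "scene" or "top"; returns a dict with "frame" (400x640x3 uint8, red, green, blue), "z_map" (400x640 float32, m along the optical axis (not along the pixel's ray), 0 where there is no reading), "camera_matrix" (3x3 intrinsics, pixels), "rvec" (rotation vector, rad) and "tvec" (3), from world to camera coordinates, as OpenCV has them. Camera axes: x right, y down, z forward; pixel columns grow to the right and rows downward; lengths in m; the calibration is good to about 2 mm. A picture is of the moment at which its call begins.
- hand_in(): hands the job in; it is judged then, once.
The state is a dict: "time_s": time; "qpos": joint angles; "joint_vel": joint speeds; "tau": joint torques, N m; "ee_pos": TCP position; "eef_rot": TCP orientation; "force": force on the tool from outside, world axes, zero at the start; "moment": the same for the moment, N m; "grip_width": finger opening in m; "grip_force": force on a finger pad.
Only numpy, scipy, OpenCV 4.12 (cv2) and the standard library are available. Lean on these libraries where they do the work, as an engineer would, in place of code of your own. Each camera call takes 0.05 s, during which the arm holds its last target. There are 200 camera calls.

## Working session

There is one attempt and no reset: what is moved stays moved. The work goes in short steps, Python scripts to look and compute and a tool call to move; the robot and the scene stay as the last step left them, time stands still between calls to the robot, and variables do not carry over. Pictures are saved under pics/ and viewed, at most 10 in all, crops included, and the job is handed in when it is done.

Besides the shell and the picture viewer there is one more tool, called after "Call:" in YAML: its name, and indented under it one key for each argument. send_rows: Moves the arm, as the interface text tells. Its arguments: {"type":"object","properties":{"rows":{"type":"array"},"force":{"type":"number"}},"required":["rows"]}

```bash
mkdir -p pics
cat > h.py <<'E'
from station import *
import numpy as np, cv2
def snap(n):
    c=camera(n); np.savez(''+n+'.npz',**c); return c
def load(n): return np.load(''+n+'.npz')
def world(c,u,v):
    z=c['z_map'][int(v),int(u)]; R=cv2.Rodrigues(np.array(c['rvec'],float))[0]
    p=np.linalg.inv(c['camera_matrix'])@[u,v,1]*z
    return R.T@(p-np.ravel(c['tvec']))
def save(n,im,f=1):
    cv2.imwrite('pics/'+n,cv2.resize(im[:,:,::-1],None,fx=f,fy=f,interpolation=cv2.INTER_CUBIC))
E
python3 - <<'E'
from h import *
for n in('top','scene'):
    c=snap(n); save(n+'1.png',c['frame'],1.25)
print(get_obs())
E
```

```text
{'time_s': 0.1, 'qpos': array([ 1.27538667e+00,  3.00431871e-01,  1.52150307e+00,  2.04549530e-05,
        1.32071093e+00, -6.65804655e-02]), 'joint_vel': array([ 0.00132085, -0.00097416, -0.00281879,  0.00102157, -0.00049376,
       -0.00084254]), 'tau': array([ 5.06848610e-04, -5.32636929e+01, -3.53284371e+01,  7.09029450e-02,
        2.34229368e-02, -1.01724484e-04]), 'ee_pos': array([0.12467994, 0.53544319, 0.20494085]), 'eef_rot': array([-3.14054309e+00, -8.98412464e-05,  2.91275834e+00]), 'force': array([-0.43314971,  0.36533154, -0.5750043 ]), 'moment': array([ 0.02668458,  0.01090102, -0.03177831]), 'grip_force': 0.0, 'grip_width': 0.09424941939181135}
```

View pics/top1.png

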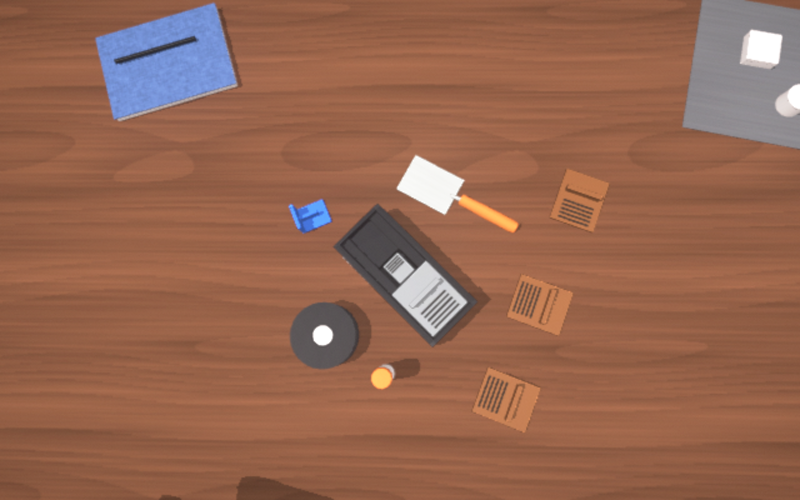

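View pics/scene1.png

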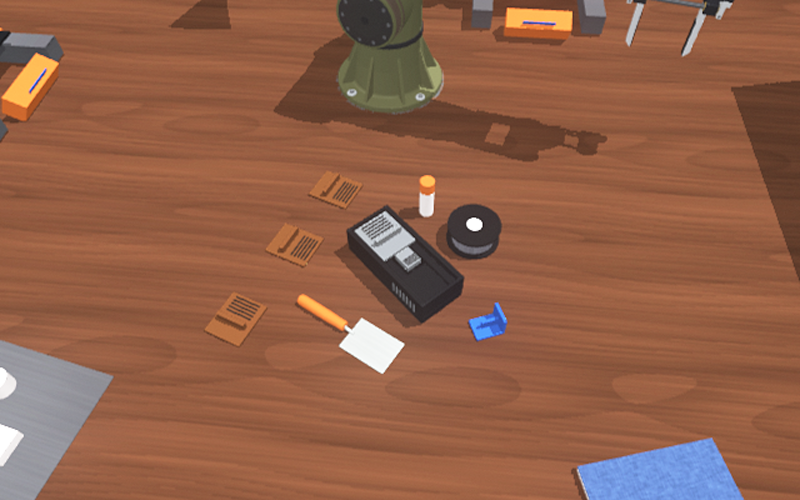

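The grey cover in the black box is at top view (432,298) and the grey tab at (398,266). The look-alikes are the orange plates at (580,200), (540,304) and (506,400). By colour I choose the grey one, and I'll check it in a crop.

Run:
```python
from h import *
c=load('top'); save('crop1.png',c['frame'][155:285,255:395],4)
# pixels above desk in the box region, by height
R=cv2.Rodrigues(c['rvec'].astype(float))[0]
v,u=np.mgrid[155:285,255:395]; z=c['z_map'][155:285,255:395]
P=np.stack([u,v,np.ones_like(u)],-1)@np.linalg.inv(c['camera_matrix']).T*z[...,None]
W=(P-c['tvec'].ravel())@R
f=c['frame'][155:285,255:395].astype(int)
m=(W[...,2]>.03)&(W[...,2]<.1)
n,l,s,ce=cv2.connectedComponentsWithStats(m.astype(np.uint8))
k=1+np.argmax(s[1:,4]); q=W[l==k]
print(s[1:],'rect',cv2.minAreaRect(q[:,:2].astype(np.float32)*1000))
g=(l==k)&(f.min(-1)>110)
n,l2,s2,_=cv2.connectedComponentsWithStats(g.astype(np.uint8))
for i in range(1,n):
  if s2[i,4]>30: 
    w=W[l2==i]; print(s2[i],cv2.minAreaRect(w[:,:2].astype(np.float32)*1000),np.median(w[:,2]),w[:,2].max())
```

```text
[[  11    8  115  115 5566]
 [   0   87   30   43 1103]] rect ((555.7549438476562, 89.25772094726562), (209.74057006835938, 94.62521362304688), 45.77949523925781)
[  52   48   67   66 2156] ((533.7850341796875, 65.02044677734375), (125.47996520996094, 73.30197143554688), 45.45692443847656) 0.060962247603398884 0.08137485221105915
```

View pics/crop1.png

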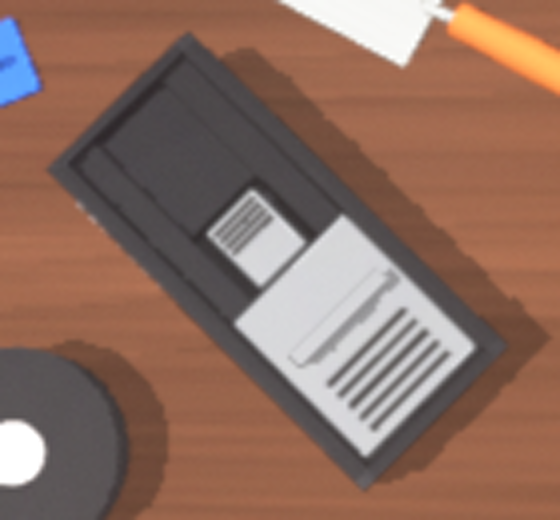

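The crop confirms the grey cover (slotted, with its rib) in the black box, with the tab ahead of it toward the upper left. The box fit gives 210 x 95 mm, centre (0.556, 0.089) and box +x at 45.6°. That puts tab_top at about (0.567, 0.101).

Call:
send_rows:
  rows:
    - {"dx": -22, "dy": -13.5, "jaw": 1}
    - {"dx": -22, "dy": -13.5, "jaw": 1}
    - {"dx": -22, "dy": -13.5, "jaw": 1}
    - {"dx": -22, "dy": -13.5, "jaw": 1}
    - {"dx": -22, "dy": -13.5, "jaw": 1}
    - {"dx": -22, "dy": -13.5, "jaw": 1}
    - {"dx": -22, "dy": -13.5, "jaw": 1}
    - {"dx": -22, "dy": -13.5, "jaw": 1}
    - {"dx": -22, "dy": -13.5, "jaw": 1}
    - {"dx": -22, "dy": -13.5, "jaw": 1}
    - {"dx": -22, "dy": -13.5, "jaw": 1}
    - {"dx": -22, "dy": -13.5, "jaw": 1}

```text
invalid input at $.rows[0]: expected keys dx, dy, dz, roll, jaw
```

Call:
send_rows:
  rows:
    - {"dx": -22, "dy": -13.5, "jaw": 1}
    - {"dx": -22, "dy": -13.5, "jaw": 1}
    - {"dx": -22, "dy": -13.5, "jaw": 1}
    - {"dx": -22, "dy": -13.5, "jaw": 1}
    - {"dx": -22, "dy": -13.5, "jaw": 1}
    - {"dx": -22, "dy": -13.5, "jaw": 1}
    - {"dx": -22, "dy": -13.5, "jaw": 1}
    - {"dx": -22, "dy": -13.5, "jaw": 1}
    - {"dx": -22, "dy": -13.5, "jaw": 1}
    - {"dx": -22, "dy": -13.5, "jaw": 1}
    - {"dx": -22, "dy": -13.5, "jaw": 1}
    - {"dx": -22, "dy": -13.5, "jaw": 1}

```text
invalid input at $.rows[0]: expected keys dx, dy, dz, roll, jaw
```

Call:
send_rows:
  rows:
    - {"roll": 7, "jaw": 1}
    - {"roll": 7, "jaw": 1}
    - {"roll": 7, "jaw": 1}
    - {"roll": 7, "jaw": 1}
    - {"roll": 7, "jaw": 1}
    - {"roll": 7, "jaw": 1}
    - {"roll": 7, "jaw": 1}
    - {"roll": 7, "jaw": 1}
    - {"roll": 7, "jaw": 1}
    - {"roll": 7, "jaw": 1}
    - {"roll": 7, "jaw": 1}
    - {"roll": 7, "jaw": 1}

```text
invalid input at $.rows[0]: expected keys dx, dy, dz, roll, jaw
```

Call:
send_rows:
  rows:
    - {"roll": 7, "jaw": 1}
    - {"roll": 7, "jaw": 1}
    - {"roll": 7, "jaw": 1}
    - {"roll": 7, "jaw": 1}
    - {"roll": 7, "jaw": 1}
    - {"roll": 2.3, "jaw": 1}
    - {"jaw": 1}
    - {"jaw": 1}

```text
invalid input at $.rows[0]: expected keys dx, dy, dz, roll, jaw
```

All keys are required, so I'll resend with each row complete.

Call:
send_rows:
  rows:
    - {"dx": -22, "dy": -13.5, "dz": 0, "roll": 0, "jaw": 1}
    - {"dx": -22, "dy": -13.5, "dz": 0, "roll": 0, "jaw": 1}
    - {"dx": -22, "dy": -13.5, "dz": 0, "roll": 0, "jaw": 1}
    - {"dx": -22, "dy": -13.5, "dz": 0, "roll": 0, "jaw": 1}
    - {"dx": -22, "dy": -13.5, "dz": 0, "roll": 0, "jaw": 1}
    - {"dx": -22, "dy": -13.5, "dz": 0, "roll": 0, "jaw": 1}
    - {"dx": -22, "dy": -13.5, "dz": 0, "roll": 0, "jaw": 1}
    - {"dx": -22, "dy": -13.5, "dz": 0, "roll": 0, "jaw": 1}
    - {"dx": -22, "dy": -13.5, "dz": 0, "roll": 0, "jaw": 1}
    - {"dx": -22, "dy": -13.5, "dz": 0, "roll": 0, "jaw": 1}
    - {"dx": -22, "dy": -13.5, "dz": 0, "roll": 0, "jaw": 1}
    - {"dx": -22, "dy": -13.5, "dz": 0, "roll": 0, "jaw": 1}

```text
time_s: 1.1
ee_pos: [0.3458, 0.3169, 0.2053]
eef_rot: [-3.141, -0.0, 2.913]
force: [0.0, 0.4, -0.3]
grip_width: 0.0177
grip_force: 0.0
```

Call:
send_rows:
  rows:
    - {"dx": -22, "dy": -13.5, "dz": 0, "roll": 0, "jaw": 1}
    - {"dx": -22, "dy": -13.5, "dz": 0, "roll": 0, "jaw": 1}
    - {"dx": -22, "dy": -13.5, "dz": 0, "roll": 0, "jaw": 1}
    - {"dx": -22, "dy": -13.5, "dz": 0, "roll": 0, "jaw": 1}
    - {"dx": -22, "dy": -13.5, "dz": 0, "roll": 0, "jaw": 1}
    - {"dx": -22, "dy": -13.5, "dz": 0, "roll": 0, "jaw": 1}
    - {"dx": -22, "dy": -13.5, "dz": 0, "roll": 0, "jaw": 1}
    - {"dx": -22, "dy": -13.5, "dz": 0, "roll": 0, "jaw": 1}
    - {"dx": -22, "dy": -13.5, "dz": 0, "roll": 0, "jaw": 1}
    - {"dx": -22, "dy": -13.5, "dz": 0, "roll": 0, "jaw": 1}
    - {"dx": -22, "dy": -13.5, "dz": 0, "roll": 0, "jaw": 1}
    - {"dx": -22, "dy": -13.5, "dz": 0, "roll": 0, "jaw": 1}

```text
time_s: 2.1
ee_pos: [0.5662, 0.0993, 0.2051]
eef_rot: [-3.141, -0.001, 2.913]
force: [0.7, -0.3, 0.7]
grip_width: 0.0002
grip_force: 0.0
```

Call:
send_rows:
  rows:
    - {"dx": 0, "dy": 0, "dz": 0, "roll": 7, "jaw": 1}
    - {"dx": 0, "dy": 0, "dz": 0, "roll": 7, "jaw": 1}
    - {"dx": 0, "dy": 0, "dz": 0, "roll": 7, "jaw": 1}
    - {"dx": 0, "dy": 0, "dz": 0, "roll": 7, "jaw": 1}
    - {"dx": 0, "dy": 0, "dz": 0, "roll": 7, "jaw": 1}
    - {"dx": 0, "dy": 0, "dz": 0, "roll": 7, "jaw": 1}
    - {"dx": 0, "dy": 0, "dz": 0, "roll": 7, "jaw": 1}
    - {"dx": 0, "dy": 0, "dz": 0, "roll": 7, "jaw": 1}
    - {"dx": 0, "dy": 0, "dz": 0, "roll": 7, "jaw": 1}
    - {"dx": 0, "dy": 0, "dz": 0, "roll": 7, "jaw": 1}
    - {"dx": 0, "dy": 0, "dz": 0, "roll": 7, "jaw": 1}
    - {"dx": 0, "dy": 0, "dz": 0, "roll": 7, "jaw": 1}

```text
time_s: 3.1
ee_pos: [0.5654, 0.1003, 0.2051]
eef_rot: [-3.141, 0.0, 1.441]
force: [0.2, 0.8, -0.9]
grip_width: 0.0006
grip_force: 0.0
```

Call:
send_rows:
  rows:
    - {"dx": 0, "dy": 0, "dz": 0, "roll": 7, "jaw": 1}
    - {"dx": 0, "dy": 0, "dz": 0, "roll": 7, "jaw": 1}
    - {"dx": 0, "dy": 0, "dz": 0, "roll": 7, "jaw": 1}
    - {"dx": 0, "dy": 0, "dz": 0, "roll": 7, "jaw": 1}
    - {"dx": 0, "dy": 0, "dz": 0, "roll": 7, "jaw": 1}
    - {"dx": 0, "dy": 0, "dz": 0, "roll": 2.3, "jaw": 1}
    - {"dx": 0, "dy": 0, "dz": 0, "roll": 0, "jaw": 1}
    - {"dx": 0, "dy": 0, "dz": 0, "roll": 0, "jaw": 1}

```text
time_s: 3.77
ee_pos: [0.5654, 0.1003, 0.2052]
eef_rot: [-3.141, 0.0, 0.798]
force: [0.3, -0.3, 0.5]
grip_width: 0.0006
grip_force: 0.0
```

Call:
send_rows:
  rows:
    - {"dx": 2, "dy": 1, "dz": 25, "roll": 0, "jaw": 1}
    - {"dx": 0, "dy": 0, "dz": 25, "roll": 0, "jaw": 1}
    - {"dx": 0, "dy": 0, "dz": 25, "roll": 0, "jaw": 1}
    - {"dx": 0, "dy": 0, "dz": 25, "roll": 0, "jaw": 1}
    - {"dx": 0, "dy": 0, "dz": 25, "roll": 0, "jaw": 1}
    - {"dx": 0, "dy": 0, "dz": 5, "roll": 0, "jaw": 1}
    - {"dx": 0, "dy": 0, "dz": 3, "roll": 0, "jaw": 1}
    - {"dx": 0, "dy": 0, "dz": 3, "roll": 0, "jaw": 1}
    - {"dx": 0, "dy": 0, "dz": 3, "roll": 0, "jaw": 1}
    - {"dx": 0, "dy": 0, "dz": 3, "roll": 0, "jaw": 1}
    - {"dx": 0, "dy": 0, "dz": 2, "roll": 0, "jaw": 1}

```text
time_s: 4.68
ee_pos: [0.568, 0.1011, 0.0621]
eef_rot: [3.141, -0.001, 0.796]
force: [-0.3, -0.6, 7.1]
grip_width: 0.0005
grip_force: 3.1
```

Call:
send_rows:
  rows:
    - {"dx": 0, "dy": 0, "dz": 2, "roll": 0, "jaw": 1}
    - {"dx": 0, "dy": 0, "dz": 2, "roll": 0, "jaw": 1}
    - {"dx": 0, "dy": 0, "dz": 2, "roll": 0, "jaw": 1}

```text
time_s: 4.93
ee_pos: [0.568, 0.1011, 0.0563]
eef_rot: [3.141, -0.001, 0.796]
force: [-1.7, 0.1, 5.9]
grip_width: 0.0002
grip_force: 3.1
```

The tab is moving against about 6 N. I'll keep going down until it meets its stop.

Call:
send_rows:
  rows:
    - {"dx": 0, "dy": 0, "dz": 1.5, "roll": 0, "jaw": 1}
    - {"dx": 0, "dy": 0, "dz": 1.5, "roll": 0, "jaw": 1}
    - {"dx": 0, "dy": 0, "dz": 1, "roll": 0, "jaw": 1}

```text
time_s: 5.18
ee_pos: [0.568, 0.1011, 0.0523]
eef_rot: [3.141, -0.001, 0.796]
force: [-1.8, -0.3, 5.4]
grip_width: 0.0004
grip_force: 3.1
```

Call:
send_rows:
  rows:
    - {"dx": 0, "dy": 0, "dz": 0.5, "roll": 0, "jaw": 1}
    - {"dx": 0, "dy": 0, "dz": 0.5, "roll": 0, "jaw": 1}

```text
time_s: 5.35
ee_pos: [0.5681, 0.1012, 0.0521]
eef_rot: [3.141, -0.001, 0.796]
force: [-7.5, -0.5, 19.0]
grip_width: 0.0004
grip_force: 9.6
```

The tab is at its stop: z 52, with force rising to 19 N. Next I'll rise, move behind the rib and look.

Call:
send_rows:
  rows:
    - {"dx": 0, "dy": 0, "dz": -5, "roll": 0, "jaw": 1}
    - {"dx": 0, "dy": 0, "dz": -20, "roll": 0, "jaw": 1}
    - {"dx": 0, "dy": 0, "dz": -30, "roll": 0, "jaw": 1}
    - {"dx": -21, "dy": 0, "dz": 0, "roll": 0, "jaw": 1}
    - {"dx": -21, "dy": 0, "dz": 0, "roll": 0, "jaw": 1}
    - {"dx": -21, "dy": 0, "dz": 0, "roll": 0, "jaw": 1}
    - {"dx": -21, "dy": 0, "dz": 0, "roll": 0, "jaw": 1}
    - {"dx": 0, "dy": 0, "dz": 0, "roll": 0, "jaw": 1}

```text
time_s: 6.02
ee_pos: [0.5072, 0.0394, 0.1058]
eef_rot: [-3.142, 0.0, 0.795]
force: [0.2, -0.5, 0.1]
grip_width: 0.0005
grip_force: 0.0
```

Run:
```python
from h import *
c=snap('scene'); save('s2.png',c['frame'][130:270,250:410],5)
```

```text
(no output)
```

View pics/s2.png

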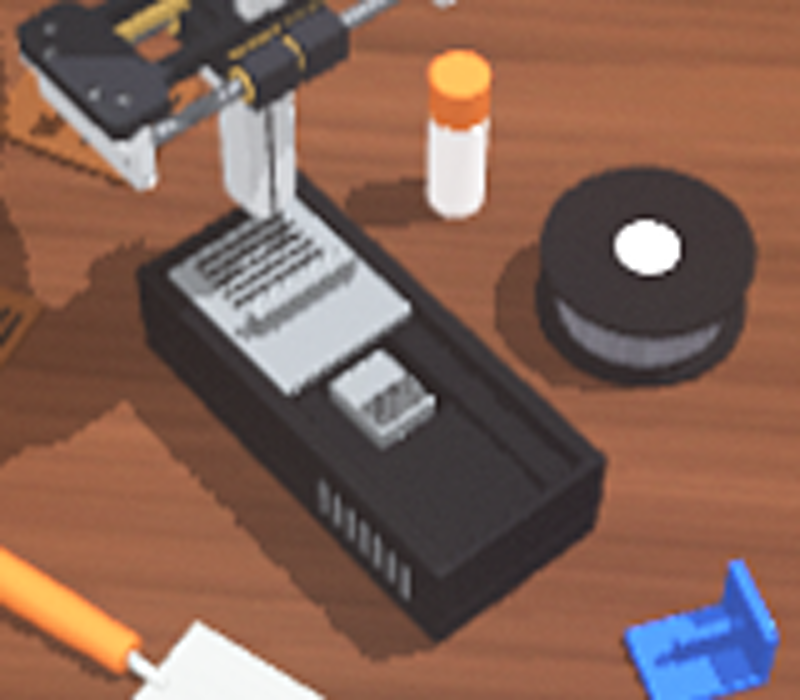

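The tab is well below the cover, and the fingers are over the slots behind the rib, at box x -70, y 0. Now I'll descend to z 67 and push.

Call:
send_rows:
  rows:
    - {"dx": 0, "dy": 0, "dz": 15, "roll": 0, "jaw": 1}
    - {"dx": 0, "dy": 0, "dz": 15, "roll": 0, "jaw": 1}
    - {"dx": 0, "dy": 0, "dz": 5, "roll": 0, "jaw": 1}
    - {"dx": 0, "dy": 0, "dz": 4, "roll": 0, "jaw": 1}
    - {"dx": 4, "dy": 0, "dz": 0, "roll": 0, "jaw": 1}
    - {"dx": 4, "dy": 0, "dz": 0, "roll": 0, "jaw": 1}
    - {"dx": 4, "dy": 0, "dz": 0, "roll": 0, "jaw": 1}
    - {"dx": 4, "dy": 0, "dz": 0, "roll": 0, "jaw": 1}
    - {"dx": 4, "dy": 0, "dz": 0, "roll": 0, "jaw": 1}
    - {"dx": 4, "dy": 0, "dz": 0, "roll": 0, "jaw": 1}

```text
time_s: 6.9
ee_pos: [0.5261, 0.0585, 0.0667]
eef_rot: [3.141, -0.0, 0.796]
force: [-0.5, -1.1, 1.5]
grip_width: 0.0007
grip_force: 0.7
```

Call:
send_rows:
  rows:
    - {"dx": 5, "dy": 0, "dz": 0, "roll": 0, "jaw": 1}
    - {"dx": 5, "dy": 0, "dz": 0, "roll": 0, "jaw": 1}
    - {"dx": 5, "dy": 0, "dz": 0, "roll": 0, "jaw": 1}
    - {"dx": 5, "dy": 0, "dz": 0, "roll": 0, "jaw": 1}
    - {"dx": 5, "dy": 0, "dz": 0, "roll": 0, "jaw": 1}
    - {"dx": 5, "dy": 0, "dz": 0, "roll": 0, "jaw": 1}

```text
time_s: 7.4
ee_pos: [0.547, 0.0801, 0.0663]
eef_rot: [-3.141, -0.0, 0.796]
force: [-0.8, -0.5, -0.8]
grip_width: 0.0003
grip_force: 0.2
```

Call:
send_rows:
  rows:
    - {"dx": 5, "dy": 0, "dz": 0, "roll": 0, "jaw": 1}
    - {"dx": 5, "dy": 0, "dz": 0, "roll": 0, "jaw": 1}
    - {"dx": 5, "dy": 0, "dz": 0, "roll": 0, "jaw": 1}
    - {"dx": 5, "dy": 0, "dz": 0, "roll": 0, "jaw": 1}
    - {"dx": 5, "dy": 0, "dz": 0, "roll": 0, "jaw": 1}
    - {"dx": 5, "dy": 0, "dz": 0, "roll": 0, "jaw": 1}

```text
time_s: 7.9
ee_pos: [0.568, 0.1014, 0.0664]
eef_rot: [-3.142, 0.0, 0.796]
force: [-0.5, 0.3, -0.2]
grip_width: 0.0006
grip_force: 0.3
```

Call:
send_rows:
  rows:
    - {"dx": 5, "dy": 0, "dz": 0, "roll": 0, "jaw": 1}
    - {"dx": 5, "dy": 0, "dz": 0, "roll": 0, "jaw": 1}
    - {"dx": 5, "dy": 0, "dz": 0, "roll": 0, "jaw": 1}
    - {"dx": 4, "dy": 0, "dz": 0, "roll": 0, "jaw": 1}
    - {"dx": 3, "dy": 0, "dz": 0, "roll": 0, "jaw": 1}
    - {"dx": 3, "dy": 0, "dz": 0, "roll": 0, "jaw": 1}
    - {"dx": 3, "dy": 0, "dz": 0, "roll": 0, "jaw": 1}
    - {"dx": 0, "dy": 0, "dz": 0, "roll": 0, "jaw": 1}

```text
time_s: 8.57
ee_pos: [0.5875, 0.1214, 0.0665]
eef_rot: [3.142, -0.0, 0.796]
force: [0.3, -0.6, 0.3]
grip_width: 0.0003
grip_force: 0.0
```

Run:
```python
from h import *
c=snap('scene'); save('s3.png',c['frame'][130:270,250:410],5)
```

```text
(no output)
```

View pics/s3.png

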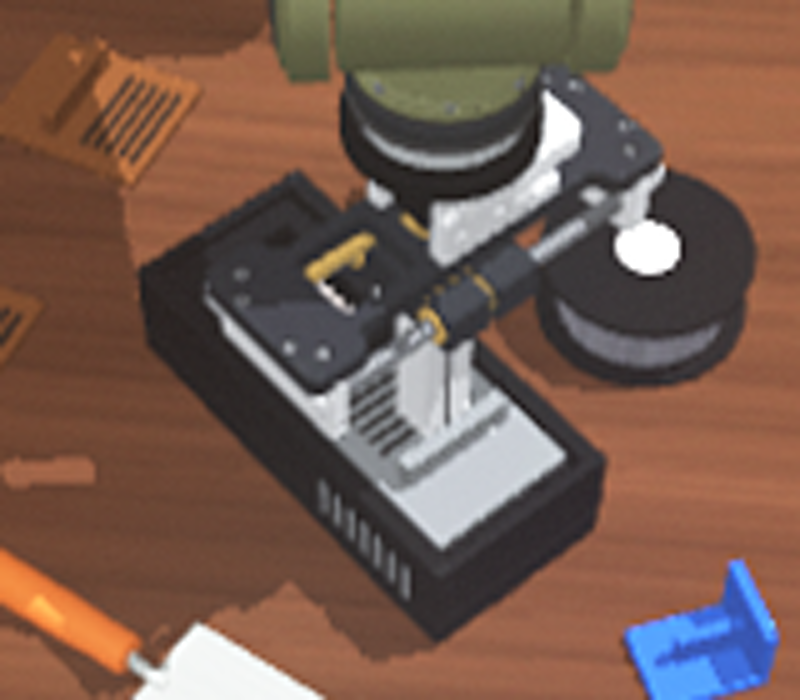

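The cover lies near the end stop, with its origin at about x 47. I'll back off, rise, swing clear and check.

Call:
send_rows:
  rows:
    - {"dx": -4, "dy": 0, "dz": 0, "roll": 0, "jaw": 1}
    - {"dx": -4, "dy": 0, "dz": 0, "roll": 0, "jaw": 1}
    - {"dx": 0, "dy": 0, "dz": -15, "roll": 0, "jaw": 1}
    - {"dx": 0, "dy": 0, "dz": -30, "roll": 0, "jaw": 1}
    - {"dx": 0, "dy": 0, "dz": -30, "roll": 0, "jaw": 1}
    - {"dx": 0, "dy": 0, "dz": -30, "roll": 0, "jaw": 1}
    - {"dx": 0, "dy": 0, "dz": -30, "roll": 0, "jaw": 1}
    - {"dx": 0, "dy": -25, "dz": 0, "roll": 0, "jaw": 1}
    - {"dx": 0, "dy": -25, "dz": 0, "roll": 0, "jaw": 1}
    - {"dx": 0, "dy": -25, "dz": 0, "roll": 0, "jaw": 1}
    - {"dx": 0, "dy": -25, "dz": 0, "roll": 0, "jaw": 1}
    - {"dx": 0, "dy": -25, "dz": 0, "roll": 0, "jaw": 1}

```text
time_s: 9.62
ee_pos: [0.4911, 0.2031, 0.2015]
eef_rot: [3.141, -0.0, 0.795]
force: [0.7, -0.6, 0.6]
grip_width: 0.0006
grip_force: 0.0
```

Call:
send_rows:
  rows:
    - {"dx": 0, "dy": -25, "dz": 0, "roll": 0, "jaw": 1}
    - {"dx": 0, "dy": -25, "dz": 0, "roll": 0, "jaw": 1}
    - {"dx": 0, "dy": -25, "dz": 0, "roll": 0, "jaw": 1}
    - {"dx": 0, "dy": -25, "dz": 0, "roll": 0, "jaw": 1}
    - {"dx": 0, "dy": -25, "dz": 0, "roll": 0, "jaw": 1}
    - {"dx": 0, "dy": 0, "dz": 0, "roll": 0, "jaw": 1}
    - {"dx": 0, "dy": 0, "dz": 0, "roll": 0, "jaw": 1}

```text
time_s: 10.2
ee_pos: [0.4024, 0.2905, 0.2016]
eef_rot: [3.141, -0.0, 0.797]
force: [0.2, 0.4, -0.1]
grip_width: 0.0002
grip_force: 0.0
```

Run:
```python
from h import *
c=snap('top'); save('t4.png',c['frame'][110:320,210:430],2.8)
```

```text
(no output)
```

View pics/t4.png

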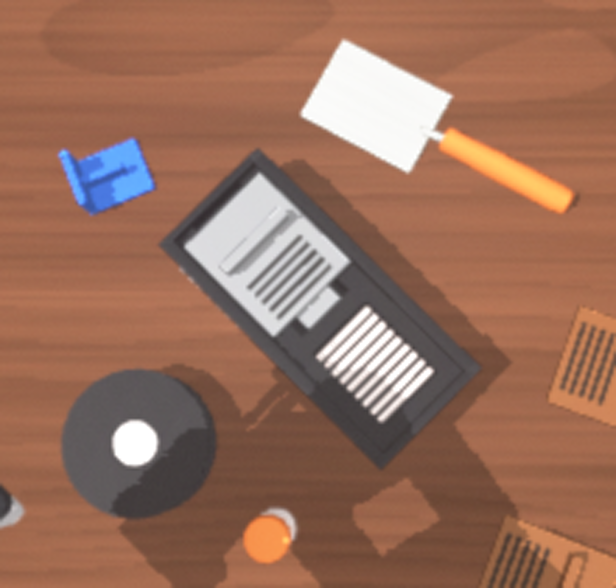

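The cover, at crop (267,255), lies wholly on the rails beyond the seat. The filter pleats at (375,365) are fully exposed and the bystanders are unmoved.

```bash
python3 -c "
from station import *
print(hand_in())"
```

```text
the job is handed in; nothing more can be done
None
```

The job is handed in: the tab is pressed fully down, the cover lies wholly on the parking rails with the filter uncovered, and the bystanders are where they were.

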